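# Load the roll-top battery charger at the repair stand

## Task

Roll the charging cabinet's cover open, stand every yellow battery pack on a charging pad of its own, roll the cover fully shut, and only then turn the selector knob from off to the mark with as many dots as there are yellow packs. The two dead red packs go side by side into the red reject tray, not into the charger. Do not knock the other things on the table about.

Things in the scene. Friction and masses are not known exactly. Their poses are not given: they have to be found in the camera images.
- charger: red roll-top charging cabinet, fixed, 324 (x) x 430 (y) x 182 mm high. Origin: centre of underside; open front looks along its -x. Inner floor 20 mm up. Front sill: outer face x = -160, 10 thick, top 74 mm up. Half-round side cheeks 10 thick, inner faces y = +/-205, radius 162 mm about the cover's axis. Rear hood covers x > 45. Cover's axis: along y at x = 0, 20 mm up.
- cover (a joint): angle of the white slatted tambour cover (150 mm outer radius, 8 thick) about its axis, rad: 0 = fully shut (lower edge at the sill), growing as it rolls up and back under the hood, 1.29 = fully open at its stop. It stays where it is left; moving it takes some 3 to 5 N at the handle. Shut, it clears standing packs by about 20 mm.
- cover_handle (a point): middle of the cover's handle, a round steel bar 12 mm thick, 140 long along the cabinet's y, on two posts near its ends (120 free between), 200 mm from the cover's axis, 44 clear of the slats. Cover shut: 173 mm in front (cabinet -x) of the axis, 120 above the table; fully open: 48 mm behind the axis, 214 above the table.
- pad0 (a point): centre of charging pad 1 of 4 (a dark square with a white border, 66 x 62 mm, flat on the cabinet's inner floor, 20 mm above the table); the pads stand in a row along the cabinet's y, 68 mm apart, 60 mm in front of the cover's axis. Axes as the cabinet's.
- pad1 (a point): centre of charging pad 2 of 4 (a dark square with a white border, 66 x 62 mm, flat on the cabinet's inner floor, 20 mm above the table); the pads stand in a row along the cabinet's y, 68 mm apart, 60 mm in front of the cover's axis. Axes as the cabinet's.
- pad2 (a point): centre of charging pad 3 of 4 (a dark square with a white border, 66 x 62 mm, flat on the cabinet's inner floor, 20 mm above the table); the pads stand in a row along the cabinet's y, 68 mm apart, 60 mm in front of the cover's axis. Axes as the cabinet's.
- pad3 (a point): centre of charging pad 4 of 4 (a dark square with a white border, 66 x 62 mm, flat on the cabinet's inner floor, 20 mm above the table); the pads stand in a row along the cabinet's y, 68 mm apart, 60 mm in front of the cover's axis. Axes as the cabinet's.
- selector_box: the charger's selector box, fixed, black, 120 x 120 x 45 mm, origin: centre of underside, orange knob on top in the middle. Round the knob: a red dot (off) along the box's -x, then, going clockwise from above, rows of one, two, three and four white dots, 0.5 rad (29 degrees) apart.
- selector (a joint): angle of the orange knob, rad, growing clockwise seen from above: 0 = off (white pointer on the red dot), 0.5, 1.0, 1.5, 2.0 = one, two, three, four dots. It clicks into these five positions by spring detents (up to about 0.1 N m to turn) and is stopped at both ends.
- selector_grip (a point): point on the knob's axis at the height to grip it, 7 mm below its top and 82 mm above the table. The grip is an upright bar 50 mm long, 14 mm thick and 32 mm high on a 52 mm disc 8 mm thick (disc top 59 mm above the table); the pointer is the end of the bar along this point's own -x.
- pack1: sound battery pack: square foot 56 x 56 mm and 30 mm high, with a black square stalk 30 x 30 mm standing 35 mm high on its middle, its sides parallel to the foot's; 65 mm high in all, about 0.23 kg. Origin: centre of the underside, z up along the stalk. Yellow foot and yellow cap.
- pack2: sound battery pack: square foot 56 x 56 mm and 30 mm high, with a black square stalk 30 x 30 mm standing 35 mm high on its middle, its sides parallel to the foot's; 65 mm high in all, about 0.23 kg. Origin: centre of the underside, z up along the stalk. Yellow foot and yellow cap. May be absent.
- pack3: sound battery pack: square foot 56 x 56 mm and 30 mm high, with a black square stalk 30 x 30 mm standing 35 mm high on its middle, its sides parallel to the foot's; 65 mm high in all, about 0.23 kg. Origin: centre of the underside, z up along the stalk. Yellow foot and yellow cap. May be absent.
- pack4: sound battery pack: square foot 56 x 56 mm and 30 mm high, with a black square stalk 30 x 30 mm standing 35 mm high on its middle, its sides parallel to the foot's; 65 mm high in all, about 0.23 kg. Origin: centre of the underside, z up along the stalk. Yellow foot and yellow cap. May be absent.
- dead1: dead battery pack: square foot 56 x 56 mm and 30 mm high, with a black square stalk 30 x 30 mm standing 35 mm high on its middle, its sides parallel to the foot's; 65 mm high in all, about 0.23 kg. Origin: centre of the underside, z up along the stalk. Red foot and red cap.
- dead2: dead battery pack: square foot 56 x 56 mm and 30 mm high, with a black square stalk 30 x 30 mm standing 35 mm high on its middle, its sides parallel to the foot's; 65 mm high in all, about 0.23 kg. Origin: centre of the underside, z up along the stalk. Red foot and red cap.
- reject_tray: the red reject tray, fixed, open on top, 160 x 120 mm outside (x, y), 40 mm high, walls and floor 4 mm thick; it holds the two dead packs side by side along its x. Origin: centre of its underside.
- toroid: bystander, loose: copper toroid coil, 56 mm across, 22 mm high. Origin: centre of its underside.
- driver: bystander, loose: orange screwdriver lying down, 190 mm long. Origin: centre of its underside (below the middle of its length).
- motor: bystander, loose: small steel motor, 38 mm across, 42 mm high. Origin: centre of its underside.
There are look-alikes about, which are no part of the job. What is shaped like the pack4 but pink, purple or turquoise is not meant.

How it is judged:
By the outcome, as a careful person would: the job done as asked, in the order asked, and still so for the second after the job is handed in, with the robot touching nothing.
Of pack2, pack3, pack4 only 1 to 3 are there at a start; the rules pass over those that are not, and their reading is None.
At some moment in a run one of dead1, dead2 may be knocked a few centimetres aside while the robot is not near it.
Once in a run the grip may slacken for a moment while it holds something.
It also fails if it takes over 210 s, if anything falls off the work surface, if the arm or the gripper's body presses on something with over 40 N, if the wrist force passes 120 N, or if a joint passes its speed limit or range.

## Robot

A 6-joint arm with a two-finger parallel gripper is mounted at the origin on the work surface. World frame = base frame: x ahead of the robot, y to its left, z up, the work surface at z = 0. Lengths are in m, angles in rad, forces in N, time in s.
With the tool pointing down it reaches from about 0.3 to 0.825 m from the base axis. Payload 5.4 kg.
Tool frame: the origin (TCP) lies at the very end of the fingers, on their centre line; the grasp point (between the pads) lies 19 mm behind it; z points along the fingers, y is the line along which they close (so a half turn about z gives the same grasp; the last joint's range is limited). The gripper opens to 92 mm and grips with 3 to 60 N. Pads are 20 mm wide; open, the fingers measure 128 mm over their backs; the gripper's body (75 mm by 189 mm) begins 69 mm behind the grasp point.
Start: joints at [1.009, 0.158, 1.597, -0, 1.386, -0.21], TCP at [0.198, 0.54, 0.215] pointing down, gripper open.
Joint ranges: [-2.91, 2.91], [-0.94, 2.29], [0.18, 2.7], [-1.29, 4.43], [0.17, 2.64], [-3, 3]. Speed limits (rad/s): [2.57, 2.57, 3.14, 3.14, 3.14, 3.14].

## Interface

Orientations are given as a rotation vector (axis times angle).
In Python, from workcell import bot gives the robot as it stands. Calls block until the motion is done:
- bot.goto(position, orientation): joint-space move of the TCP to a pose.
- bot.line_to(position, rot=None, max_speed=0.15): straight line of the TCP; rot=None keeps the orientation; max_speed is the mean speed in m/s.
- bot.set_joints(angles): joint-space move.
- bot.set_gripper(opening, newtons=None): opening from 0.0 (shut) to 1.0 (fully open); newtons is the grip in N (None keeps the last); returns when the fingers have stopped.
- bot.hold(seconds).
- bot.inverse_kinematics(position, orientation): joint angles nearest the present ones, or None.
- bot.read_camera(name): name is "scene" or "top"; returns a dict with "pixels" (400x640x3 uint8, blue, green, red), "fx", "fy", "cx", "cy" (pixels), "R" (3x3) and "t" (3): a world point X has camera coordinates R X + t. Camera axes: x right, y down, z forward; pixel columns grow to the right and rows downward; lengths in m; the calibration is good to about 2 mm. A picture is of the moment at which its call begins. There is no depth.
A pose or a line that the arm cannot do raises bot.MotionError and nothing moves.
- bot.job_done(): hands the job in; it is judged then, once.
Readings, each from a call of its own:
- bot.current_clock(): time.
- bot.current_joints(): joint angles.
- bot.current_joint_vel(): joint speeds.
- bot.current_effort(): joint torques, N m.
- bot.current_ee_pos(): TCP position.
- bot.current_tool_rot(): TCP orientation.
- bot.current_contact_force(): force on the tool from outside, world axes, zero at the start.
- bot.current_ft_torque(): the same for the moment, N m.
- bot.current_opening(): opening from 0.0 (shut) to 1.0 (fully open).
- bot.current_grip_force(): force on a finger pad.
Only numpy, scipy, OpenCV 4.12 (cv2) and the standard library are available. Lean on these libraries where they do the work, as an engineer would, in place of code of your own. Each camera call takes 0.05 s, during which the arm holds its last target. There are 200 camera calls.

## Working session

There is one attempt and no reset: what is moved stays moved. The work goes in short steps, each a Python script; the robot and the scene stay as the last script left them, time stands still between calls to the robot, and variables do not carry over. Pictures are saved under pics/ and viewed, at most 14 in all, crops included, and the job is handed in when it is done.

```bash
mkdir -p pics; ls; python3 - <<'E'
from workcell import bot
import cv2, numpy as np
for n in ("scene","top"):
    c=bot.read_camera(n); cv2.imwrite(f"pics/{n}0.png",c["pixels"])
    print(n,c["fx"],c["fy"],c["cx"],c["cy"],np.round(c["R"],3).tolist(),np.round(c["t"],3).tolist(),(-np.array(c["R"]).T@c["t"]).round(3))
print(bot.current_tool_rot(),bot.current_clock())
E
```

```text
pics
scene 425.19017989237045 425.19017989237045 317.2812925727444 199.76153649676206 [[0.889, -0.457, 0.015], [-0.292, -0.592, -0.752], [0.352, 0.664, -0.659]] [-0.416, 0.16, 0.879] [ 0.107 -0.679  0.706]
top 407.42009616836873 407.42009616836873 320.40881068012027 193.89051215778565 [[0.009, -1.0, 0.014], [-0.995, -0.011, -0.103], [0.103, -0.013, -0.995]] [-0.067, 0.416, 0.992] [ 0.312 -0.05   1.03 ]
[-5.49590940e-01 -3.09250188e+00  2.41317894e-03] 0.1
```

View pics/scene0.png

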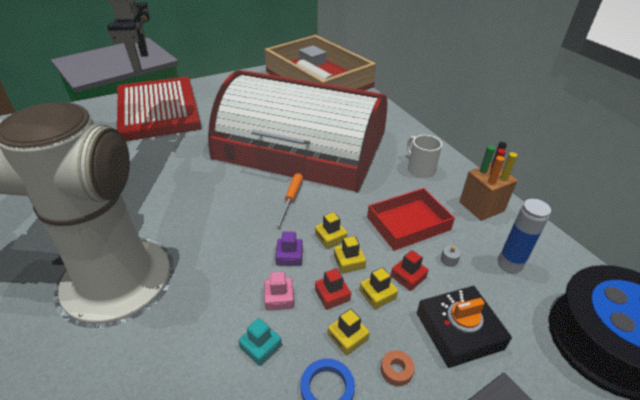

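View pics/top0.png

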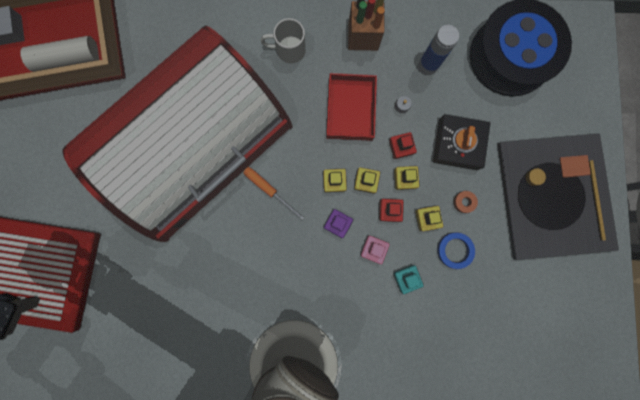

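The scene shows a closed cabinet at top-view (180,130). Top-view pixels of the packs: four yellow at (335,180), (367,180), (407,177), (430,218), and two red at (403,145), (391,210). The look-alikes are purple (338,222), pink (376,249) and turquoise (408,279). The tray is at (352,107) and the selector at (462,141). I'll confirm with an enlarged crop and measure.

```bash
cat > h.py <<'E'
from workcell import bot
import cv2, numpy as np
from scipy.spatial.transform import Rotation as Ro
def ray(c,uv,z):
    R=np.array(c["R"]);C=-R.T@np.array(c["t"])
    d=R.T@np.array([(uv[0]-c["cx"])/c["fx"],(uv[1]-c["cy"])/c["fy"],1.])
    return C+d*(z-C[2])/d[2]
def proj(c,X):
    p=np.array(c["R"])@np.array(X)+np.array(c["t"]); return np.array([c["fx"]*p[0]/p[2]+c["cx"],c["fy"]*p[1]/p[2]+c["cy"]])
def mask(c,col):
    h=cv2.cvtColor(c["pixels"],cv2.COLOR_BGR2HSV)
    if col=="yellow": return cv2.inRange(h,(20,110,60),(34,255,255))
    return cv2.inRange(h,(0,140,60),(5,255,255))|cv2.inRange(h,(172,140,60),(180,255,255))
def blobs(m,lo,hi):
    m=cv2.morphologyEx(m,cv2.MORPH_CLOSE,np.ones((3,3),np.uint8))
    cs,_=cv2.findContours(m,cv2.RETR_EXTERNAL,cv2.CHAIN_APPROX_NONE)
    return [k for k in cs if lo<cv2.contourArea(k)<hi]
def packs(c,col,z=0.03):
    """foot centre (x,y), yaw mod 90deg, side lengths, pixel: foot outline cast onto plane z"""
    out=[]
    for k in blobs(mask(c,col),200,1500):
        P=np.array([ray(c,p[0],z)[:2] for p in k],np.float32)*1000
        (x,y),s,a=cv2.minAreaRect(P)
        out.append((x/1000,y/1000,(a+45)%90-45,s[0],s[1],k[:,0].mean(0)))
    return out
E
python3 - <<'E'
from h import *
t=bot.read_camera("top");s=bot.read_camera("scene")
for col in("yellow","red"):
    for p in packs(t,col): print(col,np.round(p[:5],3),p[5].round())
for k in blobs(mask(t,"red"),1500,99999):
    b=cv2.minAreaRect(k); print("bigred",np.round(b[0]),np.round(b[1]),[ray(t,q,.04).round(3)[:2].tolist() for q in cv2.boxPoints(b)], cv2.boxPoints(b).round().tolist())
hs=cv2.cvtColor(t["pixels"],cv2.COLOR_BGR2HSV)
m=(hs[...,2]<60).astype(np.uint8)*255; m[:, :430]=0;m[:,495:]=0;m[:110]=0;m[172:]=0
for k in blobs(m,800,9999):
    b=cv2.minAreaRect(k);print("box",b,[ray(t,q,.045).round(3)[:2].tolist() for q in cv2.boxPoints(b)])
m=cv2.inRange(hs,(6,150,120),(18,255,255));m[:, :430]=0;m[:,495:]=0;m[172:]=0
for k in blobs(m,40,9999): b=cv2.minAreaRect(k);print("knob",b,ray(t,b[0],.089))
a=cv2.resize(t["pixels"][60:300,300:500],None,fx=2.5,fy=2.5,interpolation=3)
cv2.imwrite("pics/c1.png",a)
b=cv2.resize(t["pixels"][20:250,55:305],None,fx=2.6,fy=2.6,interpolation=3);cv2.imwrite("pics/c2.png",cv2.convertScaleAbs(b,alpha=1.3))
E
```

```text
yellow [ 0.359 -0.332 10.215 54.024 55.633] [429. 218.]
yellow [ 0.451 -0.098  0.668 54.999 52.238] [334. 180.]
yellow [  0.452  -0.178 -10.784  54.778  54.63 ] [367. 180.]
yellow [ 0.459 -0.277  0.672 52.708 56.892] [407. 177.]
red [ 0.379 -0.239 -0.34  51.994 51.909] [391. 210.]
red [ 0.541 -0.269 16.054 52.85  53.043] [403. 145.]
bigred [ 39. 275.] [ 96. 101.] [[0.116, 0.724], [0.351, 0.706], [0.314, 0.478], [0.081, 0.503]] [[-17.0, 317.0], [0.0, 217.0], [95.0, 233.0], [78.0, 333.0]]
bigred [351. 106.] [47. 62.] [[0.559, -0.077], [0.719, -0.082], [0.715, -0.201], [0.556, -0.193]] [[326.0, 136.0], [329.0, 74.0], [376.0, 76.0], [373.0, 138.0]]
bigred [140.  96.] [ 24. 198.] [[0.507, 0.58], [0.852, 0.231], [0.805, 0.19], [0.464, 0.539]] [[58.0, 153.0], [206.0, 22.0], [222.0, 39.0], [74.0, 171.0]]
bigred [46. 35.] [ 66. 105.] [[0.868, 0.783], [0.925, 0.527], [0.754, 0.485], [0.699, 0.737]] [[-12.0, 12.0], [91.0, -7.0], [103.0, 57.0], [0.0, 77.0]]
box ((460.74322509765625, 142.04052734375), (52.77207565307617, 49.484092712402344), 9.462322235107422) [[0.496, -0.333], [0.619, -0.356], [0.599, -0.486], [0.476, -0.462]]
knob ((459.10003662109375, 138.20001220703125), (6.2017364501953125, 15.256272315979004), 7.125016689300537) [ 0.54560902 -0.38950469  0.089     ]
knob ((471.5, 136.5), (19.0, 7.0), 90.0) [ 0.5500945  -0.41913556  0.089     ]
```

View pics/c1.png

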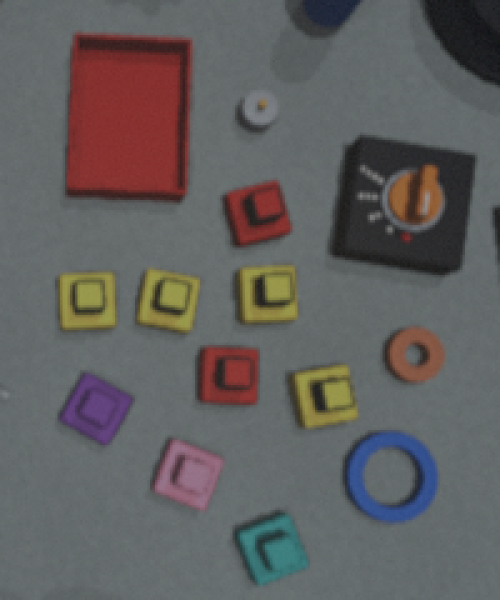

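View pics/c2.png

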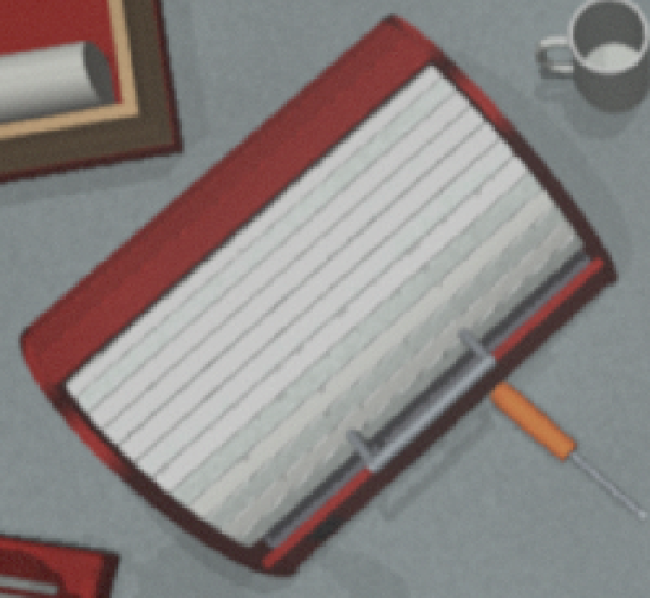

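The crop confirms four yellow packs (black stalk, yellow cap) and two red ones, so the knob target is four dots (2.0 rad). The tray measures 160x118 mm, as it should. Next I'll fit the cabinet from the sill strip and the handle bar, and the knob from its disc.

```bash
python3 - <<'E'
from h import *
t=bot.read_camera("top");s=bot.read_camera("scene")
hs=cv2.cvtColor(t["pixels"],cv2.COLOR_BGR2HSV)
m=cv2.inRange(hs,(0,140,95),(6,255,255))|cv2.inRange(hs,(172,140,95),(180,255,255))
roi=np.zeros_like(m); cv2.fillPoly(roi,[np.array([[150,232],[284,112],[296,122],[165,246]])],255); m&=roi
v,u=np.nonzero(m); P=np.array([ray(t,(a,b),.074)[:2] for a,b in zip(u,v)])
vx,vy,x0,y0=cv2.fitLine(P.astype(np.float32),cv2.DIST_HUBER,0,.001,.001).ravel()
d=np.array([vx,vy]); d*=np.sign(vy)   # cabinet +y
q=(P-[x0,y0])@d; r=(P-[x0,y0])@[d[1],-d[0]]
yaw=np.arctan2(-d[0],d[1]); xc=np.array([d[1],-d[0]])
mid=np.array([x0,y0])+d*(q.min()+q.max())/2
print("n",len(P),"len",np.ptp(q),"width",np.percentile(r,[3,97]),"yaw",np.degrees(yaw),"sillmid",mid,"axis",mid+.155*xc)
O=mid+.155*xc
w=lambda x,y,z:np.array([*(O+x*xc+y*d),z])
# knob disc
m=cv2.inRange(hs,(5,100,60),(20,255,255));m[:,:430]=0;m[:,495:]=0;m[172:]=0;m[:110]=0
from itertools import chain
k=np.vstack(blobs(m,5,9999)); print("knob all",cv2.boundingRect(k))
# overlays
for n,c in(("top",t),("scene",s)):
    im=cv2.resize(c["pixels"],None,fx=3,fy=3,interpolation=3)
    def L(pts,col=(0,255,0)):
        cv2.polylines(im,[np.int32([ (proj(c,p)+.5)*3 for p in pts])],False,col,1,cv2.LINE_AA)
    L([w(-.16,-.205,.074),w(-.16,.205,.074)]);L([w(-.173,-.07,.12),w(-.173,.07,.12)],(255,0,255))
    for y in(-.215,.215): L([w(-.162*np.cos(a),y,.02+.162*np.sin(a)) for a in np.linspace(.3,1.8,20)],(255,255,0))
    print(n,(proj(c,w(-.173,0,.12))).round(1))
    if n=="top": a=im[60:720,180:930]; b=im[330:510,1290:1500]
    else: a2=im[200:600,600:1200]; b2=im[830:1120,1230:1550]
cv2.imwrite("pics/ov1.png",cv2.resize(a,None,fx=.8,fy=.8))
o=np.zeros((590,800,3),np.uint8); o[:400,:600]=a2; o[400:580,:210]=b; o[300:590,480:800]=b2; cv2.imwrite("pics/ov2.png",o)
E
```

```text
n 266 len 0.4044320679187533 width [-0.00287708  0.00291456] yaw 43.78281 sillmid [0.44799677 0.16939552] axis [0.5599018  0.27664414]
knob all (456, 126, 21, 23)
top [223.1 180.1]
scene [277.4 139.5]
```

View pics/ov1.png

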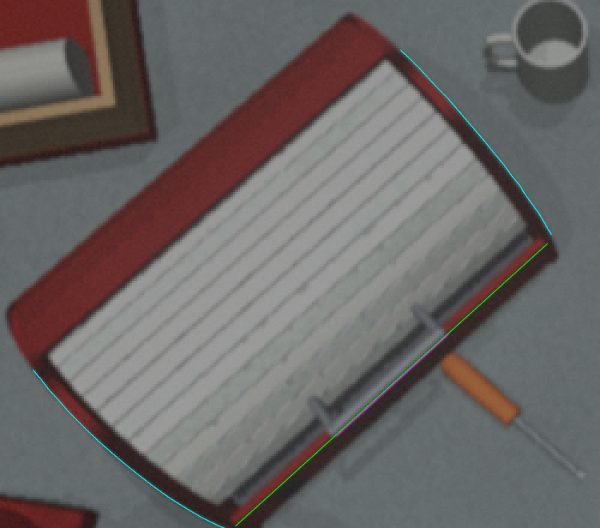

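View pics/ov2.png

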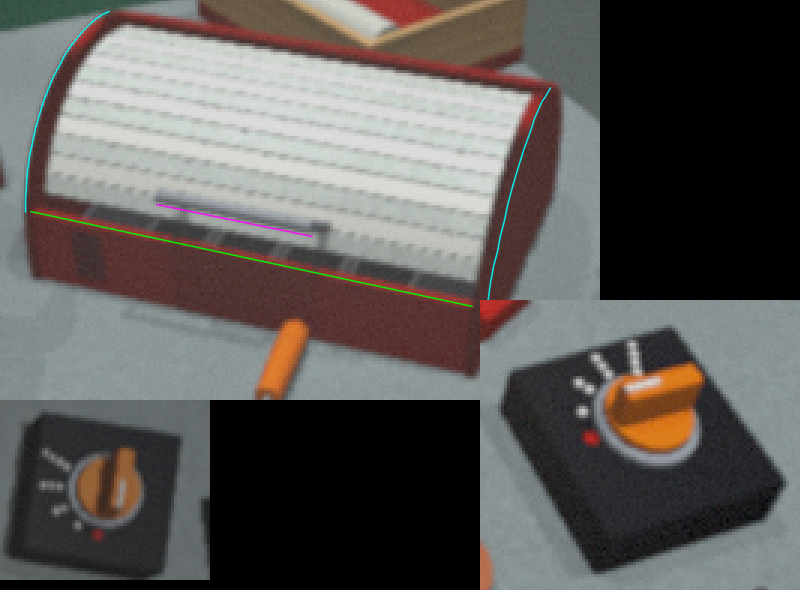

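The cabinet fits in both views: sill length 404 mm, yaw 43.8°. The handle sits 2–3 px above its "shut" prediction, so the cover is slightly open. I'll triangulate the handle and knob, then roll the cover open.

```bash
cat >> h.py <<'E'
YAW=np.radians(43.78); XC=np.array([np.cos(YAW),np.sin(YAW)]); YC=np.array([-XC[1],XC[0]]); O=np.array([.5599,.2766])
def w(x,y,z): return np.array([*(O+x*XC+y*YC),z])
def handle(th): a=np.radians(30)+th; return w(-.2*np.cos(a),0,.02+.2*np.sin(a))
def down(psi):  # tool down, closing line at heading psi
    c,s=np.cos(psi),np.sin(psi)
    return Ro.from_matrix(np.array([[-s,c,0],[c,s,0],[0,0,-1.]])).as_rotvec()
def best(p,psi,step=np.pi):
    "heading (mod step) with the last joint nearest mid-range"
    c=[]
    for k in range(-2,4):
        a=(psi+k*step+np.pi)%(2*np.pi)-np.pi
        j=bot.inverse_kinematics(list(p),list(down(a)))
        if j is not None: c.append((abs(j[5]),a))
    return min(c)[1]
def go(p,psi): bot.goto(list(p),list(down(psi)))
def tri(c1,u1,c2,u2):
    P=[np.array([[c["fx"],0,c["cx"]],[0,c["fy"],c["cy"]],[0,0,1]])@np.c_[np.array(c["R"]),np.array(c["t"])] for c in(c1,c2)]
    X=cv2.triangulatePoints(P[0],P[1],np.float64(u1),np.float64(u2)).ravel(); return X[:3]/X[3]
def st(m=""): print(m,"t=%.1f"%bot.current_clock(),"p",np.round(bot.current_ee_pos(),3),"op %.2f grip %.1f"%(bot.current_opening(),bot.current_grip_force()),"F",np.round(bot.current_contact_force(),1))
E
python3 - <<'E'
from h import *
t=bot.read_camera("top");s=bot.read_camera("scene")
H=tri(t,(221,176.7),s,(280,137.4)); rel=H[:2]-O
print("handle",H.round(4),"cab x,y",rel@XC,rel@YC,"r",np.hypot(rel@XC,H[2]-.02))
th=np.arctan2(H[2]-.02,-(rel@XC))-np.radians(30); print("theta",th)
print("knob",tri(t,(464.8,139.5),s,(465.5,315.5)).round(4),ray(t,(464.8,139.5),.059).round(4))
h=handle(max(th,0)); print(h)
psi=best(h+[0,0,.1],YAW); print("psi",np.degrees(psi))
if abs(th)<.15:
    bot.set_gripper(.42)
    go(h+[0,0,.12],psi); st()
    bot.line_to(list(h+[0,0,-.014])); st("at")
    bot.set_gripper(0,20); st("grip")
E
```

```text
handle [0.4433 0.1614 0.1211] cab x,y -0.16385433854789028 -0.002525010839951264 r 0.19252997601511482
theta 0.02919896806926159
knob [ 0.5518 -0.4171  0.0511] [ 0.55   -0.4142  0.059 ]
[0.4370068  0.15883198 0.12501407]
psi 43.78
 t=3.0 p [0.437 0.16  0.245] op 0.42 grip 0.0 F [ 0.7 -0.2 -0.2]
at t=4.0 p [0.438 0.159 0.112] op 0.42 grip 0.0 F [ 0.  -1.  -0.3]
grip t=4.5 p [0.439 0.161 0.112] op 0.13 grip 20.0 F [ 8.6  7.5 -6.6]
```

```bash
sed -i 's/O=np.array(\[.5599,.2766\])/O=np.array([.5599,.2766])+.004*XC/' h.py; python3 - <<'E'
from h import *
for i,th in enumerate(np.linspace(.03,1.285,11)[1:]):
    bot.line_to(list(handle(th)+[0,0,-.014]),max_speed=.12)
    f=np.array(bot.current_contact_force()); print(round(th,2),"F cab",(f[:2]@XC).round(1),(f[:2]@YC).round(1),f[2].round(1),"op",round(bot.current_opening(),2))
    if np.linalg.norm(f)>30: break
st()
E
```

```text
0.16 F cab -6.9 -0.0 7.1 op 0.13
0.28 F cab -8.4 0.2 9.8 op 0.12
0.41 F cab -7.1 1.5 12.0 op 0.12
0.53 F cab -5.2 3.4 12.6 op 0.12
0.66 F cab -1.4 0.7 9.8 op 0.12
0.78 F cab 0.9 1.0 8.1 op 0.12
0.91 F cab 1.1 -0.8 5.2 op 0.12
1.03 F cab 2.8 -1.3 4.9 op 0.12
1.16 F cab 3.1 -2.5 1.9 op 0.12
1.28 F cab 1.0 -2.8 0.9 op 0.12
 t=8.1 p [0.596 0.311 0.2  ] op 0.12 grip 20.0 F [ 2.6 -1.3  0.9]
```

The cover rolled open with low forces. I'll let go, move clear and look at the pads and packs.

```bash
python3 - <<'E'
from h import *
bot.set_gripper(.45)
p=bot.current_ee_pos(); bot.line_to([p[0],p[1],p[2]+.09]); 
bot.set_joints([-1.5,.158,1.597,0,1.386,0]); st()
t=bot.read_camera("top");s=bot.read_camera("scene")
for col in("yellow","red"):
    for p in packs(t,col): print(col,np.round(p[:5],3),p[5].round(1))
o=np.zeros((600,800,3),np.uint8)
a=cv2.resize(t["pixels"][60:240,80:300],None,fx=2.4,fy=2.4,interpolation=3); b=cv2.resize(s["pixels"][60:190,200:400],None,fx=2.4,fy=2.4,interpolation=3)
def ov(im,c,u0,v0):
    for i in range(4):
        q=[w(-.06+dx*.033,(i-1.5)*.068+dy*.031,.02) for dx,dy in((-1,-1),(1,-1),(1,1),(-1,1))]
        cv2.polylines(im,[np.int32([(proj(c,p)+.5-[u0,v0])*2.4 for p in q])],True,(0,255,0),1,cv2.LINE_AA)
raw=a.copy(); ov(b,s,200,60)
o[:a.shape[0],:a.shape[1]]=a
cv2.imwrite("pics/ov3.png",a); cv2.imwrite("pics/ov4.png",b); cv2.imwrite("pics/topopen.png",t["pixels"])
E
```

```text
t=12.9 p [ 0.16  -0.552  0.215] op 0.45 grip 0.0 F [ 0.8 -0.9  0.7]
yellow [ 0.359 -0.332 10.215 54.356 56.58 ] [429.4 218. ]
yellow [ 0.451 -0.098  0.624 55.026 52.24 ] [334.5 180. ]
yellow [  0.452  -0.178 -10.763  54.911  54.624] [366.8 179.8]
yellow [ 0.459 -0.277  4.066 54.465 55.706] [406.6 177.4]
red [ 0.378 -0.239 -0.34  51.994 49.921] [391.4 209.9]
red [ 0.541 -0.269 15.302 52.379 53.472] [402.8 144.8]
red [4.54000e-01 1.80000e-01 4.35470e+01 1.11610e+01 4.28132e+02] [220.7 179. ]
```

View pics/ov3.png

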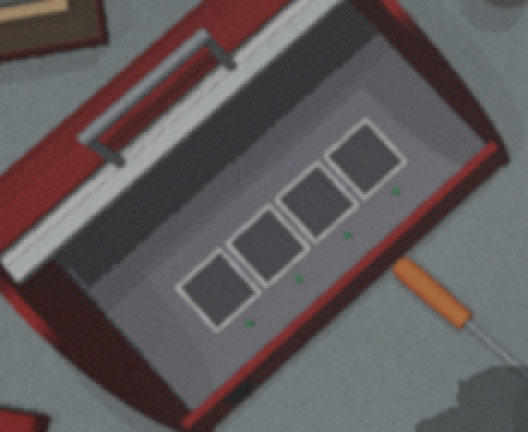

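View pics/ov4.png

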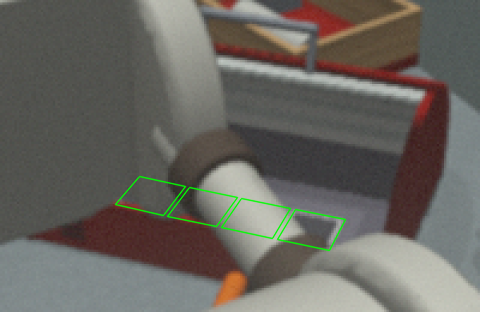

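```bash
python3 - <<'E'
from h import *
t=bot.read_camera("top"); g=cv2.cvtColor(t["pixels"],cv2.COLOR_BGR2GRAY)
roi=g[100:205,145:258]; th=cv2.adaptiveThreshold(cv2.resize(roi,None,fx=4,fy=4,interpolation=2),255,cv2.ADAPTIVE_THRESH_MEAN_C,cv2.THRESH_BINARY,81,12)
cs,hi=cv2.findContours(255-th,cv2.RETR_LIST,cv2.CHAIN_APPROX_NONE)
C=[]
for k in cs:
    P=np.array([ray(t,(p[0]+.5)/4-.5+[145,100],.02)[:2] for p in k],np.float32)*1000
    (x,y),s_,a=cv2.minAreaRect(P)
    if 40<min(s_)<72 and max(s_)<80: C.append((x/1000,y/1000));print(np.round((x,y,a,*s_),1), "cab",(((np.array([x,y])/1000-O)@XC).round(4),((np.array([x,y])/1000-O)@YC).round(4)))
h=cv2.cvtColor(t["pixels"],cv2.COLOR_BGR2HSV)
m=cv2.inRange(h,(0,140,95),(6,255,255))|cv2.inRange(h,(172,140,95),(180,255,255)); rr=np.zeros_like(m); cv2.fillPoly(rr,[np.array([[150,232],[284,112],[296,122],[165,246]])],255)
v,u=np.nonzero(m&rr);P=np.float32([ray(t,(a,b),.074)[:2]*1000 for a,b in zip(u,v)]);r=cv2.minAreaRect(P);print("sill",r,((np.array(r[0])/1000-O)@XC),((np.array(r[0])/1000-O)@YC))
E
```

```text
[446.3 310.1  43.7  54.   50.5] cab (np.float64(-0.0628), np.float64(0.1028))
[493.6 260.9  43.7  54.6  50. ] cab (np.float64(-0.0627), np.float64(0.0346))
[540.5 211.9  43.8  54.2  50.4] cab (np.float64(-0.0628), np.float64(-0.0333))
[587.8 162.7  44.   54.   50. ] cab (np.float64(-0.0627), np.float64(-0.1016))
sill ((448.23260498046875, 169.6304168701172), (8.43107795715332, 407.7860412597656), 43.749427795410156) -0.15863537097876362 2.945656286618686e-05
```

The four pads are measured: spacing 68.1 mm as specified, at cabinet x = -62.8 mm and y = ±34 and ±102 mm. Now the first yellow pack.

```bash
cat >> h.py <<'E'
PADY=[-.1005,-.0331,.0345,.1015]
def free(t,col):
    P=[p for p in packs(t,col) if p[1]<.02 and .25<p[0]<.8 and min(p[3:5])>44 and max(p[3:5])<64]
    return sorted(P,key=lambda p:-p[1])
def pick(x,y,a,hi):
    psi=best((x,y,.1),np.radians(a),np.pi/2)
    bot.set_gripper(.68); go((x,y,.14),psi)
    bot.line_to([x,y,.036]); bot.set_gripper(0,40)
    op=bot.current_opening(); st("picked"); 
    bot.line_to([x,y,hi],max_speed=.3)
    return .28<bot.current_opening()<.37
def place(x,y,psi,floor,hi):
    psi=best((x,y,hi),psi); go((x,y,hi),psi)
    if not .28<bot.current_opening()<.37: st("LOST"); return False
    bot.line_to([x,y,floor+.046],max_speed=.25)
    f0=bot.current_contact_force()[2]
    for dz in(.042,.039,.0365):
        bot.line_to([x,y,floor+dz],max_speed=.05)
        if bot.current_contact_force()[2]-f0>5: break
    st("down dz=%.4f"%dz)
    bot.set_gripper(.55); bot.line_to([x,y,hi],max_speed=.25); st("placed"); return True
E
cat > yel.py <<'E'
from h import *
import sys
i=int(sys.argv[1]); t=bot.read_camera("top"); P=free(t,"yellow"); print([np.round(p[:3],3).tolist() for p in P],"RED",[np.round(p[:3],3).tolist() for p in free(t,"red")])
p=P[0]; ok=pick(*p[:3],.25); print(ok)
if ok: place(*w(-.062,PADY[i],0)[:2],YAW+np.pi/2,.02,.25)
E
python3 yel.py 3
```

```text
[[0.451, -0.098, 0.625], [0.452, -0.178, -10.763], [0.459, -0.277, 0.672], [0.359, -0.332, 10.215]] RED [[0.378, -0.239, -0.34], [0.541, -0.269, 14.928]]
picked t=17.0 p [ 0.451 -0.098  0.036] op 0.33 grip 39.5 F [1.9 0.1 1. ]
True
down dz=0.0365 t=21.0 p [0.448 0.31  0.056] op 0.33 grip 39.5 F [ 0.1  0.5 -2.6]
placed t=22.4 p [0.447 0.309 0.248] op 0.55 grip 0.0 F [-0.8 -0.1 -0.4]
```

```bash
python3 - <<'E'
from h import *
t=bot.read_camera("top")
a=cv2.resize(t["pixels"][60:300,80:500],None,fx=1.9,fy=1.9,interpolation=3); cv2.imwrite("pics/p1.png",a)
E
```

```text
(no output)
```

View pics/p1.png

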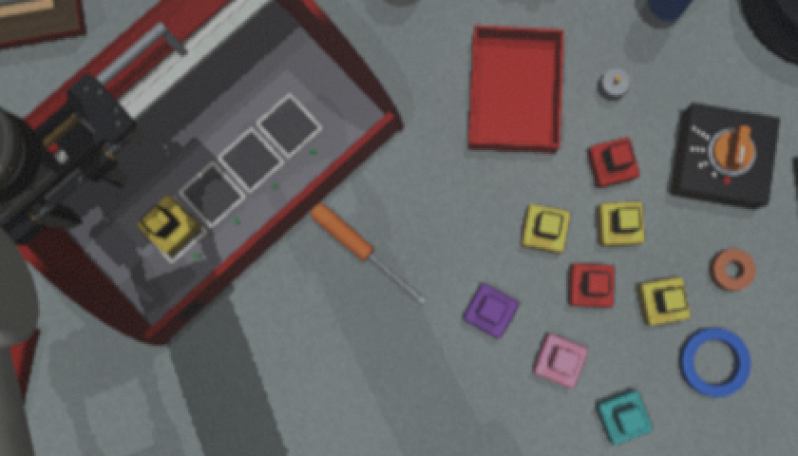

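```bash
python3 yel.py 2
```

```text
[[0.452, -0.178, -10.763], [0.459, -0.277, 0.672], [0.359, -0.332, 10.215]] RED [[0.379, -0.239, -0.645], [0.541, -0.269, 14.928]]
picked t=26.1 p [ 0.452 -0.178  0.036] op 0.32 grip 40.0 F [-0.   0.6  1.7]
True
down dz=0.0365 t=30.2 p [0.494 0.261 0.056] op 0.33 grip 40.0 F [-1.   0.5 -2.4]
placed t=31.7 p [0.493 0.261 0.248] op 0.55 grip 0.0 F [ 0.5 -0.1 -0.3]
```

The picture shows pack 1 standing on the end pad at crop (170,225), with nothing else disturbed. Next I'll measure how well both placed packs are centred, then continue.

```bash
cat > chk.py <<'E'
from h import *
def chk():
    t=bot.read_camera("top")
    for p in packs(t,"yellow",.05):
        if p[1]>.02 and min(p[3:5])>30: r=np.array(p[:2])-O; print("  in charger cab x %.4f y %.4f"%(r@XC,r@YC),np.round(p[2:5],1))
if __name__=="__main__": chk()
E
python3 yel.py 1; python3 chk.py
```

```text
[[0.459, -0.277, 0.672], [0.359, -0.332, 11.326]] RED [[0.379, -0.239, -0.645], [0.542, -0.268, 16.032]]
picked t=35.5 p [ 0.46  -0.277  0.036] op 0.33 grip 39.6 F [ 1.5 -0.5  1.2]
True
down dz=0.0365 t=39.8 p [0.541 0.213 0.056] op 0.32 grip 39.6 F [ 0.3 -0.3 -2.8]
placed t=41.2 p [0.54  0.212 0.248] op 0.55 grip 0.0 F [-0.5  0.1 -0. ]
  in charger cab x -0.0660 y 0.0982 [-43.6  59.5  53.9]
  in charger cab x -0.0673 y 0.0313 [-44.1  59.8  52.7]
  in charger cab x -0.0673 y -0.0353 [-44.1  59.2  53.2]
```

```bash
sed -i 's/w(-.062,PADY/w(-.0605,PADY/' yel.py; python3 yel.py 0; python3 - <<'E'
from h import *
bot.set_joints([-.9,.0,1.5,0,1.5,0])
import chk; chk.chk()
t=bot.read_camera("top");s=bot.read_camera("scene"); print([np.round(p[:3],3).tolist() for p in free(t,"red")])
a=cv2.resize(t["pixels"][95:210,140:265],None,fx=4.5,fy=4.5,interpolation=3); cv2.imwrite("pics/p2.png",a)
b=cv2.resize(s["pixels"][60:200,190:400],None,fx=3.5,fy=3.5,interpolation=3); cv2.imwrite("pics/p3.png",b); st()
E
```

```text
[[0.359, -0.332, 10.215]] RED [[0.378, -0.239, -0.34], [0.541, -0.268, 16.457]]
picked t=45.3 p [ 0.359 -0.333  0.036] op 0.33 grip 40.0 F [-0.1 -0.1  0.8]
True
down dz=0.0365 t=49.7 p [0.589 0.165 0.056] op 0.33 grip 40.0 F [ 0.4 -0.  -2.4]
placed t=51.1 p [0.588 0.165 0.248] op 0.55 grip 0.0 F [ 0.4 -1.5 -0.4]
  in charger cab x -0.0659 y 0.0982 [-43.6  59.4  53.9]
  in charger cab x -0.0662 y 0.0320 [44.7 58.5 54.3]
  in charger cab x -0.0668 y -0.0353 [-44.1  58.1  53.2]
  in charger cab x -0.0653 y -0.1025 [42.7 57.  52.7]
[]
 t=53.3 p [ 0.447 -0.369  0.354] op 0.55 grip 0.0 F [0.5 0.9 0.6]
```

View pics/p2.png

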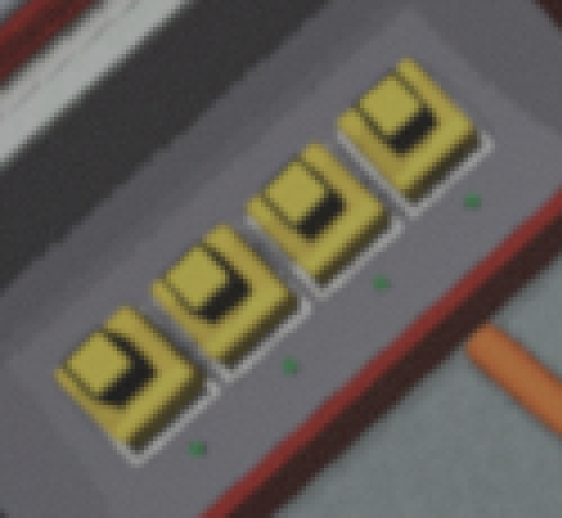

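View pics/p3.png

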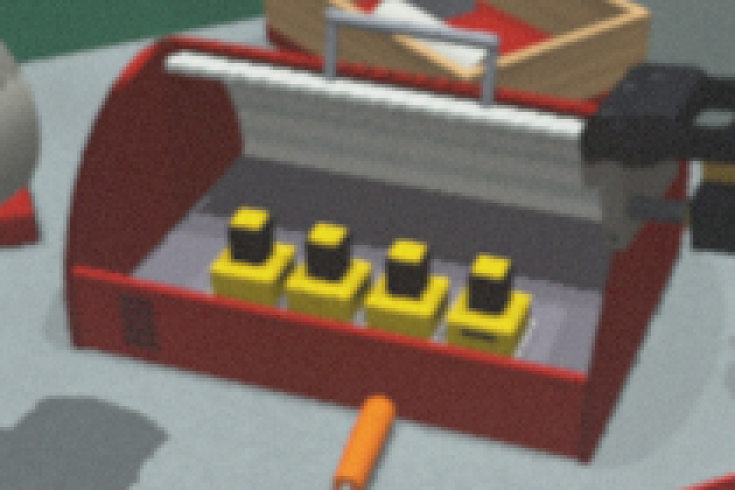

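All four yellow packs stand squarely on their pads: in the top crop they are at about (135,375) to (410,130), with an even white border along the front. Now the dead packs, measured afresh.

```bash
cat > red.py <<'E'
from h import *
bot.set_joints([.3,.0,1.5,0,1.5,0]); ty=np.radians(-2.3)
for sx in(.037,-.037):
    t=bot.read_camera("top"); P=[p for p in free(t,"red") if p[0]<.56 or p[1]<-.22]
    print([np.round(p[:5],3).tolist() for p in P])
    p=P[-1]
    if not pick(*p[:3],.2): print("FAILED"); break
    if not place(.637+sx*np.cos(ty),-.138+sx*np.sin(ty),ty+np.pi/2,.004,.2): break
    bot.set_joints([.3,.0,1.5,0,1.5,0])
t=bot.read_camera("top"); cv2.imwrite("pics/p4.png",cv2.resize(t["pixels"][40:290,60:520],None,fx=1.7,fy=1.7,interpolation=3)); st()
import chk; chk.chk()
E
python3 red.py
```

```text
[[0.378, -0.238, -2.767, 52.173, 51.348], [0.519, -0.277, 14.597, 52.071, 52.652]]
picked t=59.6 p [ 0.52  -0.277  0.036] op 0.32 grip 40.0 F [-0.7  1.2  2.4]
down dz=0.0365 t=62.7 p [ 0.674 -0.139  0.04 ] op 0.32 grip 40.0 F [ 0.7  0.2 -2. ]
placed t=64.0 p [ 0.673 -0.139  0.198] op 0.55 grip 0.0 F [ 0.2  0.4 -0.6]
[[0.379, -0.239, -0.645, 51.989, 51.614]]
picked t=69.7 p [ 0.379 -0.239  0.036] op 0.32 grip 39.9 F [-0.   1.6  3.2]
down dz=0.0365 t=72.8 p [ 0.6   -0.137  0.04 ] op 0.33 grip 39.9 F [-0.4 -0.3 -2.2]
placed t=74.1 p [ 0.599 -0.136  0.198] op 0.55 grip 0.0 F [ 0.2  0.7 -0.2]
 t=75.8 p [0.506 0.281 0.353] op 0.55 grip 0.0 F [ 0.5 -0.5  0.2]
  in charger cab x -0.0654 y 0.0991 [-43.8  61.1  55.4]
  in charger cab x -0.0660 y 0.0323 [-44.1  59.4  54.4]
  in charger cab x -0.0673 y -0.0353 [-44.3  59.3  53.3]
  in charger cab x -0.0658 y -0.1025 [42.7 58.4 52.8]
```

View pics/p4.png

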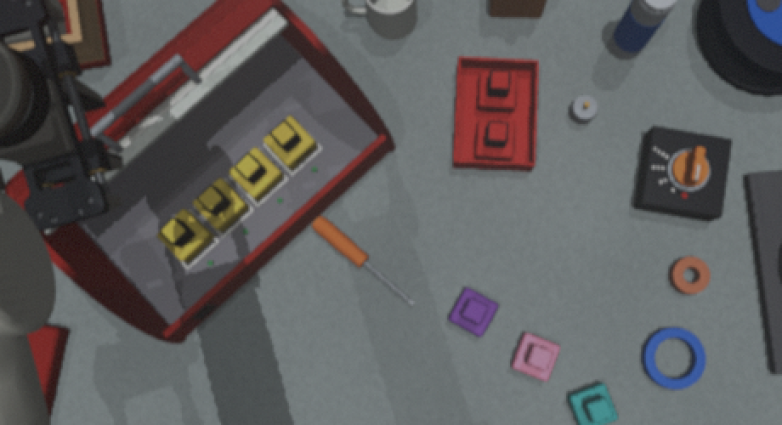

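Both dead packs lie side by side in the tray (crop (497,90) and (495,140)); one had been shifted before I picked it. The four yellow packs are in place. Now I'll shut the cover.

```bash
python3 - <<'E'
from h import *
h=handle(1.285); psi=best(h+[0,0,.1],YAW)
bot.set_gripper(.45); go(h+[0,0,.1],psi); bot.line_to(list(h+[0,0,-.014])); bot.set_gripper(0,20); st("grip")
f0=np.array(bot.current_contact_force())
for th in list(np.linspace(1.285,.03,11)[1:])+[.01,0,-.01,-.02,-.03,-.04,-.05]:
    bot.line_to(list(handle(th)+[0,0,-.014]),max_speed=.12)
    f=np.array(bot.current_contact_force()); p=np.array(bot.current_ee_pos()); r=p[:2]-O
    print(round(th,3),"F cab",(f[:2]@XC).round(1),(f[:2]@YC).round(1),f[2].round(1),"op",round(bot.current_opening(),2),"p",(r@XC).round(4),p[2].round(4))
    if np.linalg.norm(f)>28: break
st()
E
```

```text
grip t=78.2 p [0.596 0.311 0.201] op 0.13 grip 20.0 F [-4.  -3.5  3.3]
1.16 F cab 0.4 1.0 2.4 op 0.12 p 0.0229 0.2055
1.034 F cab 0.8 1.5 8.0 op 0.12 p -0.0018 0.2076
0.908 F cab -1.1 1.1 8.3 op 0.12 p -0.0275 0.2053
0.783 F cab -2.9 1.0 7.1 op 0.12 p -0.0527 0.1996
0.658 F cab -3.9 0.5 5.9 op 0.13 p -0.077 0.1909
0.532 F cab -3.3 -2.2 2.9 op 0.12 p -0.0994 0.1795
0.406 F cab -0.6 -3.6 -0.1 op 0.12 p -0.1199 0.1657
0.281 F cab -0.2 -3.2 -2.8 op 0.12 p -0.1388 0.1496
0.155 F cab -0.0 -3.8 -3.7 op 0.12 p -0.1557 0.1315
0.03 F cab -1.2 -3.9 -2.7 op 0.12 p -0.1703 0.111
0.01 F cab -2.4 -1.5 2.1 op 0.12 p -0.1722 0.1079
0 F cab -3.1 -1.8 4.2 op 0.12 p -0.1732 0.1062
-0.01 F cab -3.0 -1.7 3.4 op 0.12 p -0.1743 0.1042
-0.02 F cab -3.4 -1.1 3.9 op 0.12 p -0.1753 0.1024
-0.03 F cab -3.9 1.8 12.6 op 0.12 p -0.1753 0.1022
-0.04 F cab -5.1 4.9 21.1 op 0.13 p -0.1753 0.1021
-0.05 F cab -5.4 7.2 26.7 op 0.12 p -0.1752 0.1014
 t=83.5 p [0.437 0.158 0.101] op 0.12 grip 20.0 F [-8.9  1.4 26.7]
```

```bash
python3 - <<'E'
from h import *
bot.set_gripper(.42); p=bot.current_ee_pos(); st(); bot.line_to([p[0],p[1],.25]); 
bot.set_joints([-1.7,.158,1.597,0,1.386,0]); st()
s=bot.read_camera("scene");t=bot.read_camera("top")
b=np.vstack([cv2.resize(s["pixels"][60:200,190:400],(600,400),interpolation=3)[:, :],cv2.resize(t["pixels"][110:170,425:515],(300,200),interpolation=3).repeat(1,0) if 0 else np.hstack([cv2.resize(t["pixels"][110:170,425:515],(300,200),interpolation=3),cv2.resize(t["pixels"][110:230,170:350],(300,200),interpolation=3)])])
cv2.imwrite("pics/p5.png",b)
g=np.array([.5509,-.4157])
for a in (np.radians(-9)+np.pi/2,np.radians(-9)-np.pi/2):
    for d in(0,2.0,2.1):
        j=bot.inverse_kinematics([*g,.065],list(down(a-d))); print(np.degrees(a).round(),d,None if j is None else np.round(j,2))
E
```

```text
t=84.1 p [0.434 0.156 0.097] op 0.42 grip 0.0 F [-0.5  0.1 -0.3]
 t=88.2 p [ 0.047 -0.573  0.215] op 0.42 grip 0.0 F [0.4 0.4 1.2]
81.0 0 [-0.82  0.59  1.36  0.    1.2  -2.23]
81.0 2.0 [-0.82  0.59  1.36 -0.    1.2  -0.23]
81.0 2.1 [-0.82  0.59  1.36 -0.    1.2  -0.13]
-99.0 0 [-0.82  0.59  1.36 -0.    1.2   0.91]
-99.0 2.0 [-0.82  0.59  1.36 -0.    1.2   2.91]
-99.0 2.1 None
```

View pics/p5.png

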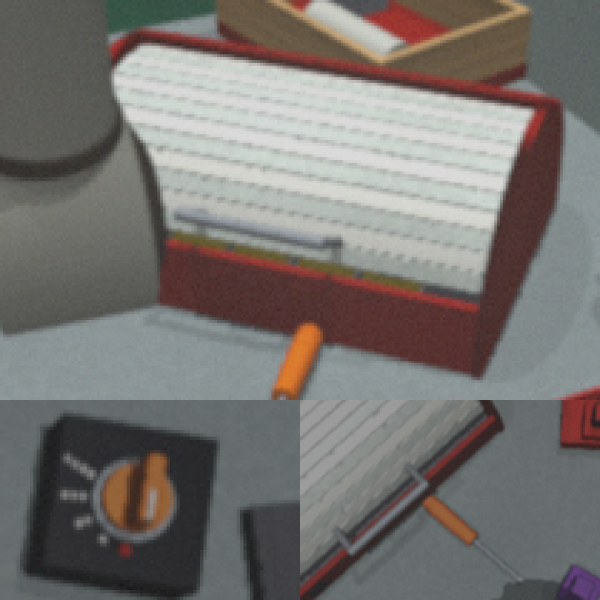

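The cover is back at its stop: the handle looks the same as at the start and the force rose sharply at the end. The knob pointer is still on the red dot. Now I'll turn it to four dots, clockwise by 2.0 rad.

```bash
python3 - <<'E'
from h import *
g=np.array([.5507,-.4155]); a=np.radians(81)
bot.set_gripper(.42); go([*g,.17],a); bot.line_to([*g,.066]); bot.set_gripper(0,30); st("grip")
for d in [.25,.5,.75,1.,1.25,1.5,1.75,1.9,2.0,2.04]:
    bot.line_to([*g,.066],list(down(a-d)),max_speed=.1) if 0 else go([*g,.066],a-d)
    f=np.array(bot.current_contact_force()); print(d,f.round(1),"Mz",round(bot.current_ft_torque()[2],2),"op",round(bot.current_opening(),2))
    if np.linalg.norm(f)>40: break
st()
E
```

```text
grip t=91.8 p [ 0.551 -0.415  0.067] op 0.15 grip 30.0 F [-1.7  2.8  3.3]
0.25 [-0.3  3.   5.1] Mz -0.07 op 0.15
0.5 [-0.   2.9  5.5] Mz -0.1 op 0.15
0.75 [-0.4  3.1  5.6] Mz -0.13 op 0.15
1.0 [0.5 3.2 4.8] Mz -0.13 op 0.15
1.25 [0.3 4.8 5. ] Mz -0.06 op 0.15
1.5 [0.7 2.8 5.1] Mz -0.1 op 0.15
1.75 [2.  3.9 4.9] Mz -0.07 op 0.15
1.9 [2.  4.3 5. ] Mz -0.08 op 0.15
2.0 [2.6 4.5 4.8] Mz -0.11 op 0.15
2.04 [2.6 4.  5.1] Mz 0.64 op 0.15
 t=95.0 p [ 0.552 -0.415  0.067] op 0.15 grip 30.4 F [2.6 4.  5.1]
```

```bash
python3 - <<'E'
from h import *
bot.set_gripper(.42); p=bot.current_ee_pos(); bot.line_to([p[0],p[1],.2]); bot.set_joints([.1,-.4,1.6,0,1.7,0]); st()
t=bot.read_camera("top");s=bot.read_camera("scene")
A=cv2.resize(t["pixels"][20:300,60:520],(657,400),interpolation=3)
B=np.hstack([cv2.resize(t["pixels"][110:170,425:515],(300,200),interpolation=3),cv2.resize(s["pixels"][60:200,190:440],(357,200),interpolation=3)])
cv2.imwrite("pics/p6.png",np.vstack([A,B]))
E
```

```text
t=98.9 p [0.414 0.162 0.483] op 0.42 grip 0.0 F [ 0.3 -0.1 -0.3]
```

View pics/p6.png

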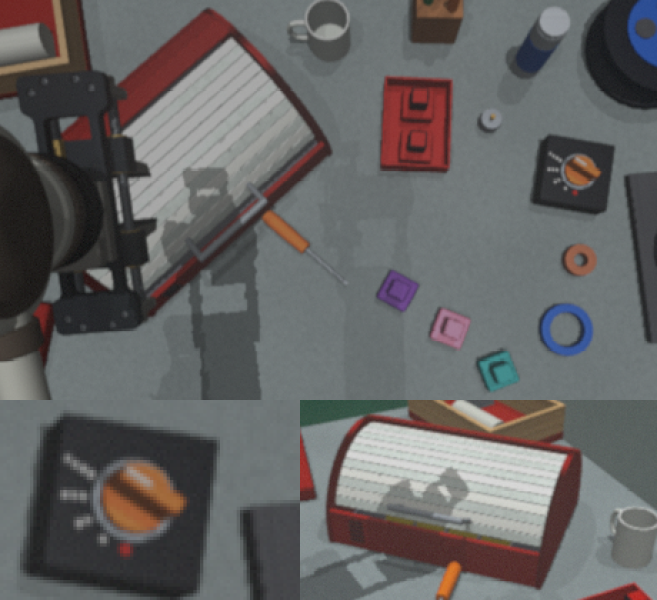

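The final picture shows the cover shut, both dead packs in the tray, and the bystanders where they were. In the crop, the knob bar runs from (185,500) up and left towards the four-dot row at (78,465).

```bash
python3 -c "
from workcell import bot
print(bot.job_done())"
```

```text
the job is handed in; nothing more can be done
None
```

Job handed in at about 99 s: all four yellow packs stand on their own pads, both dead packs are in the reject tray, the cover was rolled shut to its stop, and only then was the knob turned to four dots; the result of the judging was not reported back.

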